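# Load the thermal cycler, shut its lid and click the torque knob tight

## Task

Take the grey sample cassette with orange caps and set it flat on the floor of the cycler's bay, keeping it upright. Then let go, shut the dark lid fully, and only then turn the blue torque knob on the lid clockwise until it clicks over its detent and stays at the green mark. Leave the other things on the bench where they are.

Things in the scene. Friction and masses are not known exactly. Their poses are not given: they have to be found in the camera images.
- cassette: Loose 0.22 kg grey block 70 (x) x 104 (y) x 22 high, left or right of the cycler. Origin: centre of underside, z up. On top a centred white grip fin, 50 long (x), 12 thick (y), from 22 to 42 above the underside: pinch across its thickness. Rows of orange caps, 8 high, fill y 35 to 49 and -49 to -35. Fits the bay either way round, its x along the bay's x.
- bay_floor (a point): Centre of the floor of the cycler's open bay; x to the machine's back (away from the robot), y to its left, z up. Bay 81 (x) x 115 (y), 47 deep: floor 43, white deck 90 above the bench. The cycler, a fixed white box 280 (x) x 220 (y) x 90 high, has its front face 65 in front of this point; it is placed and turned differently each time.
- lid (a joint): Angle of the dark wedge-shaped lid, rad: 0 fully shut on the deck, grows as it opens; starts at 1.4 to 1.7. The hinge is stiff: the lid stays where it is left (4 to 9 N at the tab to move it).
- lid_hinge (a point): Middle of the lid's hinge line, 90.5 above the bench, 85 behind the bay's centre. Axes turn with the lid: y the hinge line, -x along the underside to the front edge. Lid 150 long (x), 200 wide, 20 thick at the front edge, 80 near the hinge: when shut, its top slopes 25 degrees down towards the robot.
- lid_tab (a point): Middle of the upper face of the grey tab on the lid's front edge, at (-167, 0, 10) in lid_hinge axes. The tab sticks out 32, is 80 wide (y), 10 thick; with the lid open this face looks back, away from the robot. Push it to shut the lid.
- knob (a joint): Knob angle, rad: 0 with its white pointer at the red mark, grows clockwise as seen looking at the lid from outside. A sprung detent resists (up to 0.1 N m) until 0.6, then carries it on and holds it at 1.2, the green mark; short of 0.6 it springs back to 0. 1.2 is also the hard stop.
- knob_grip (a point): Point on the knob's axis, 36 out from the lid's slope; turns with the knob: z outwards along the axis (lid shut: 25 degrees from vertical, leaning to the robot), x along the blue grip bar, 52 long (x), 16 thick (y), from 24 below to 8 above this point, on a 54 disc. Bar at 0: 0.6 rad counter-clockwise of straight up the slope; at 1.2: 0.6 clockwise. A 12 high brass pin stands 50 up the slope.
- tube_rack: Bystander, leave alone: blue tube rack with white and green caps, 80 x 110 x 56 high; looks a little like the cassette but is not part of the job. Origin at the centre of its underside.
- tip_box: Bystander, leave alone: yellow pipette-tip box with clear lid, 85 x 120 x 73 high. Origin at the centre of its underside.
- reagent_bottle: Bystander, leave alone: amber bottle with blue cap, 60 diameter x 120 high. Origin at the centre of its underside.
- marker: Bystander, leave alone: white marker pen with black cap, 130 long (its x), 16 thick, lying down. Origin at the centre of its underside.
- timer: Bystander, leave alone: white bench timer, 60 x 60 x 20 high, two red buttons. Origin at the centre of its underside.
- dish_stack: Bystander, leave alone: stack of three clear dishes, 90 diameter x 44 high. Origin at the centre of its underside.
Things that resemble listed ones, but are neither listed nor needed, are in the scene too. Leave any pink or purple look-alike of the cassette alone.

How it is judged:
By the outcome, as a careful person would: the job done as asked, in the order asked, and still so for the second after the job is handed in, with the robot touching nothing.
It also fails if it takes over 72 s, if anything falls off the work surface, if the arm or the gripper's body presses on something with over 40 N, if the wrist force passes 120 N, or if a joint passes its speed limit or range.

## Robot

A 7-joint arm with a two-finger parallel gripper is mounted at the origin on the work surface. World frame = base frame: x ahead of the robot, y to its left, z up, the work surface at z = 0. Lengths are in m, angles in degrees, forces in N, time in s.
With the tool pointing down it reaches from about 0.35 to 0.9 m from the base axis. Payload 19.9 kg.
Tool frame: the origin (TCP) lies between the finger pads; the fingertips stand 8 mm ahead of it and the grasp point (between the pads) lies 11 mm behind it (arm.tcp_to_tips is the distance from the TCP to the fingertips, in m); z points along the fingers, y is the direction in which the jaws open and shut (so a half turn about z gives the same grasp; the last joint's range is limited). The gripper opens to 94 mm and grips with 3 to 60 N. Pads are 16 mm wide; open, the fingers measure 119 mm over their backs; the gripper's body (75 mm by 177 mm) begins 78 mm behind the grasp point.
Start: joints at [71.247, 23.915, -0.59, 92.452, 0.269, 63.638, -3.037], TCP at [0.176, -0.6, 0.213] pointing down, gripper open.
Joint ranges: [-161.28, 161.28], [-22.2, 115.67], [-73.04, 71.86], [3.21, 147.25], [-68.34, 248.33], [10.77, 114.83], [-161.83, 161.83]. Speed limits (degrees/s): [108.29, 108.29, 136.94, 136.94, 172.46, 172.46, 172.46].

## Interface

Orientations are given as a 3x3 rotation matrix whose columns are the frame's x, y, z axes.
In Python, from station import arm gives the robot as it stands.
- The arm moves only by the tool play_rows, never from a script. Its arguments are lists of equal length, an entry for each row: "gripper": the closure in counts, from 0 (fully open) to 255 (shut); "translation": the shift along the world's x, y, z in cm, a list of three; "spin": the turn about the world's z in rad. A call has 1 to 12 rows; each row shifts and turns the pose as measured when the row begins; what a row does not reach is not made up. A row lasts 1/10 s, in which the tool goes at most 50 mm and 8.59 degrees, less where a joint would pass 70% of its speed; a pose out of reach is approached as far as the arm can. A call with a gripper value outside its range is refused whole. The fingers move at their own pace and stop on an object; "force" is the grip in N (left out, the last holds). Time passes only in rows, so rows that do not move let the fingers close. It gives the time, the measured TCP pose, the force and the opening at its end, in the units of the state.
- arm.sense(): the state, without advancing time (a new reading comes with each control period).
- arm.snapshot(name): name is "side" or "top"; returns (picture, depth): 384x512x3 uint8, red, green, blue; 384x512 float32, m along the optical axis (not along the pixel's ray), 0 where there is no reading.
- arm.camera_info(name): a dict with "K" (3x3 intrinsics, pixels), "camera_from_world" (4x4, takes a point from world to camera coordinates). Camera axes: x right, y down, z forward; pixel columns grow to the right and rows downward; lengths in m; the calibration is good to about 2 mm. A picture is of the moment at which its call begins. camera_info takes no time and is no camera call.
- arm.close_job(): hands the job in, once; it reports no verdict.
The state is a dict: "time_s": time; "joint_positions": joint angles; "joint_vel": joint speeds; "effort": joint torques, N m; "eef_pos": TCP position; "ee_rot": TCP orientation; "wrist_force": force on the tool from outside, world axes, zero at the start; "ft_torque": the same for the moment, N m; "opening": finger opening in m.
Only numpy, scipy, OpenCV 4.12 (cv2) and the standard library are available. Lean on these libraries where they do the work, as an engineer would, in place of code of your own. Each camera call takes 0.05 s, during which the arm holds its last target. There are 200 camera calls.

## Working session

There is one attempt and no reset: what is moved stays moved. The work goes in short steps, Python scripts to look and compute and a tool call to move; the robot and the scene stay as the last step left them, time stands still between calls to the robot, and variables do not carry over. Pictures are saved under pics/ and viewed, about 8 in all and at most 12, crops included, and the job is handed in when it is done.

Besides the shell and the picture viewer there is one more tool, called after "Request:" by a JSON object that holds its "api" and its "payload". play_rows: Moves the arm, as the interface text tells. Its arguments: {"type":"object","properties":{"gripper":{"type":"array","items":{"type":"number"}},"translation":{"type":"array","items":{"type":"array","items":{"type":"number"}}},"spin":{"type":"array","items":{"type":"number"}},"force":{"type":"number"}},"required":["gripper","translation","spin"]}

```bash
mkdir -p pics; ls
cat > h.py <<'E'
import numpy as np, cv2
from station import arm
def snap(n):
    p,d=arm.snapshot(n); np.savez(f'/tmp/{n}.npz',p=p,d=d); return p,d
def cloud(n,d):
    c=arm.camera_info(n);K=c['K'];T=np.linalg.inv(c['camera_from_world'])
    v,u=np.mgrid[:d.shape[0],:d.shape[1]]
    P=np.stack([(u-K[0][2])/K[0][0]*d,(v-K[1][2])/K[1][1]*d,d],-1)
    return P@T[:3,:3].T+T[:3,3]
def save(p,f,s=1,interp=cv2.INTER_CUBIC):
    cv2.imwrite('pics/'+f,cv2.resize(p[...,::-1],None,fx=s,fy=s,interpolation=interp))
E
python3 - <<'E'
from h import *
a,_=snap('top');b,_=snap('side')
save(a,'top1.png',1.5);save(b,'side1.png',1.5)
for n in('top','side'):
    c=arm.camera_info(n);print(n,np.round(c['K'],1).tolist(),np.round(np.linalg.inv(c['camera_from_world']),3).tolist())
E
```

```text
pics
top [[352.5, 0.0, 252.9], [0.0, 352.5, 189.2], [0.0, 0.0, 1.0]] [[-0.007, -0.971, 0.239, 0.25], [-1.0, 0.006, -0.004, 0.051], [0.003, -0.239, -0.971, 1.275], [0.0, 0.0, 0.0, 1.0]]
side [[408.7, 0.0, 251.3], [0.0, 408.7, 191.2], [0.0, 0.0, 1.0]] [[-0.919, -0.243, 0.311, 0.115], [-0.394, 0.531, -0.75, 1.011], [0.017, -0.811, -0.584, 0.887], [0.0, 0.0, 0.0, 1.0]]
```

View pics/top1.png

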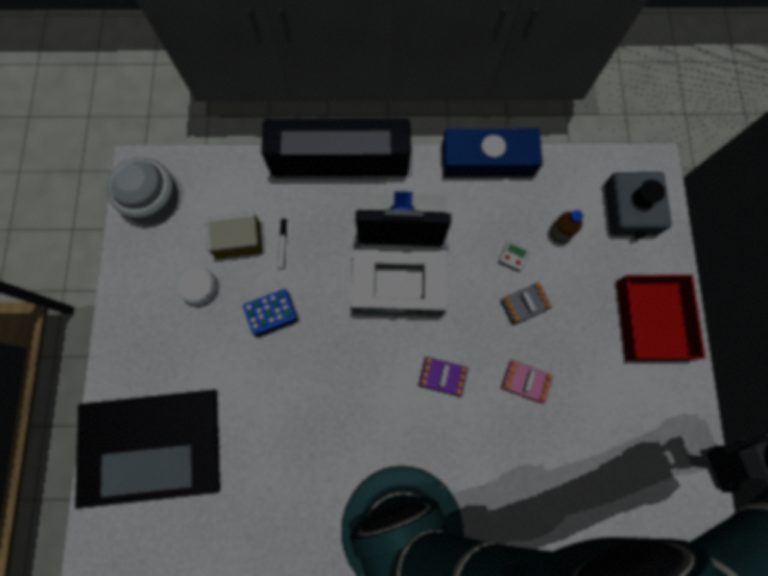

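View pics/side1.png

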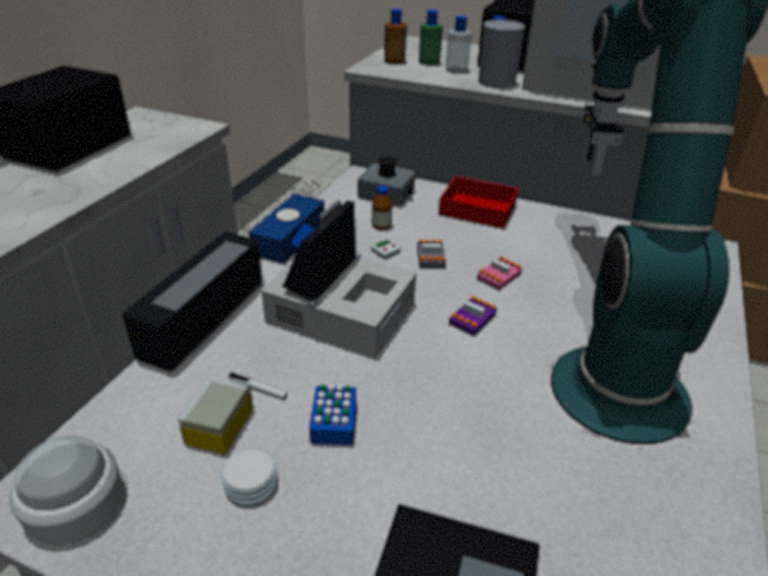

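The grey cassette with orange caps is at top (527,302) right of the cycler. The look-alikes are pink (528,381) and purple (444,376), and the blue rack is at (270,312). The grey one fits; I'll confirm it in a crop and measure.

Run:
```python
from h import *
z=np.load('/tmp/top.npz');p,d=z['p'],z['d'];P=cloud('top',d)
save(np.hstack([p[180:225,325:375],p[130:215,225:310][:45][:, :0]]),'crop1.png',8)
save(p[120:215,220:380],'crop1.png',5)
print('table z',np.median(P[250:300,150:250,2]))
# cassette
sub=np.zeros(d.shape,bool);sub[180:225,325:375]=1
m=sub&(P[...,2]>0.012)
q=P[m];print('cas n',m.sum(),'zmax',np.percentile(q[:,2],[10,50,90,99]))
r=cv2.minAreaRect((q[:,:2]*1000).astype(np.float32));print(r,cv2.boxPoints(r).tolist())
f=q[q[:,2]>0.034];r=cv2.minAreaRect((f[:,:2]*1000).astype(np.float32));print('fin',len(f),r)
# cycler deck
sub=np.zeros(d.shape,bool);sub[160:215,225:305]=1
m=sub&(abs(P[...,2]-0.09)<0.006)
q=P[m];print('deck',len(q),np.median(q[:,2]));r=cv2.minAreaRect((q[:,:2]*1000).astype(np.float32));print(r,cv2.boxPoints(r).round(1).tolist())
m=np.zeros(d.shape,bool);m[170:205,245:290]=1
m&=abs(P[...,2]-0.043)<0.008
q=P[m];r=cv2.minAreaRect((q[:,:2]*1000).astype(np.float32));print('floor',len(q),np.median(q[:,2]),r,cv2.boxPoints(r).round(1).tolist())
# bay rim mask: deck hole
m=(abs(P[...,2]-0.09)<0.006)
for v in range(172,214,3): print(v,''.join('#' if m[v,u] else '.' for u in range(228,304)))
```

```text
table z -0.0009542665493562641
cas n 556 zmax [0.0186134  0.02252392 0.0356571  0.04521201]
((382.8511962890625, -166.7562713623047), (116.510009765625, 496.4710998535156), 44.653175354003906) [[166.94677734375, -31.110332489013672], [515.8734130859375, -384.2870178222656], [598.755615234375, -302.4022216796875], [249.8289794921875, 50.77447509765625]]
fin 61 ((380.2752685546875, -149.08546447753906), (48.042938232421875, 474.9027404785156), 38.908634185791016)
deck 1930 0.08931572225440154
((566.7152099609375, 1.3627548217773438), (220.03700256347656, 167.54412841796875), 87.87372589111328) [[478.8999938964844, -105.5], [646.2999877929688, -111.69999694824219], [654.5, 108.19999694824219], [487.1000061035156, 114.4000015258789]]
floor 648 0.042211837842753064 ((554.4559936523438, 1.6550712585449219), (116.21330261230469, 73.05984497070312), 88.1711196899414) [[516.0999755859375, -55.29999923706055], [589.0999755859375, -57.599998474121094], [592.7999877929688, 58.599998474121094], [519.7999877929688, 60.900001525878906]]
172 .......#######################.###########################
[... 371 characters left out ...]
...............................###############......
190 ......###############.................................################......
193 ......#########.#####..................................###############......
196 ......###############.................................################......
199 ......###########################.##.############.....################......
202 .......#############.#########.#######################################......
205 .............##############.##################.##.####################......
208 ............................................................................
211 ............................................................................
```

View pics/crop1.png

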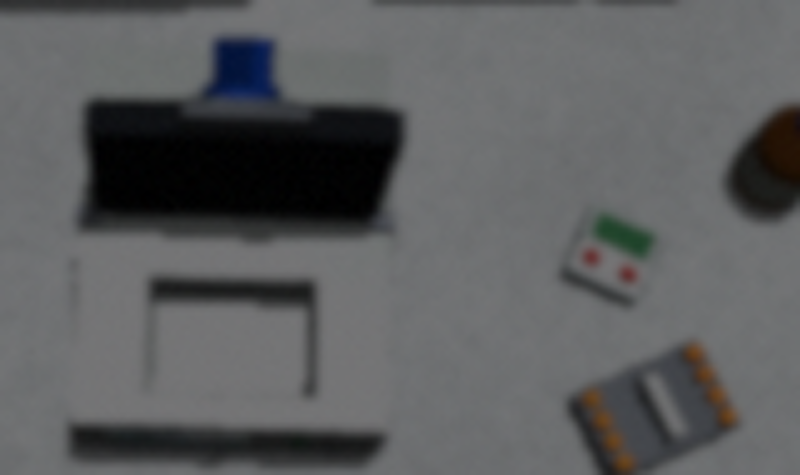

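The crop confirms it: a grey block with orange caps at both ends and a white fin centred near crop (664,403). I'll refine with outliers filtered.

```bash
cat >> h.py <<'E'
def rect(q):
    q=q[:,:2]*1000
    c=np.median(q,0);q=q[np.linalg.norm(q-c,axis=1)<200]
    r=cv2.minAreaRect(q.astype(np.float32));return np.round(r[0],1),np.round(r[1],1),round(r[2],1),cv2.boxPoints(r).round(1).tolist()
E
python3 - <<'E'
from h import *
for n,w,fl in(('top',(180,225,325,375),1),('side',(155,180,272,302),1)):
    z=np.load(f'/tmp/{n}.npz');p,d=z['p'],z['d'];P=cloud(n,d)
    sub=np.zeros(d.shape,bool);sub[w[0]:w[1],w[2]:w[3]]=1;sub&=d>0.3
    m=sub&(P[...,2]>0.012)&(P[...,2]<.06);m=cv2.morphologyEx(m.astype(np.uint8),cv2.MORPH_OPEN,np.ones((3,3)))>0
    print(n,'cas',m.sum(),rect(P[m]))
    f=m&(P[...,2]>0.035)
    print('fin h',f.sum(),rect(P[f]) if f.any() else '')
    # white fin by brightness
    hsv=cv2.cvtColor(p,cv2.COLOR_RGB2HSV)
    o=m&(hsv[...,1]>110)&(hsv[...,0]<22)&(P[...,2]>.02);q=P[o][:,:2]*1000;print('caps',len(q),rect(P[o]))
    wt=cv2.erode(m.astype(np.uint8),np.ones((3,3)))>0
    wt&=(hsv[...,2]>np.percentile(hsv[...,2][wt],88))&(hsv[...,1]<60);print('white',wt.sum(),rect(P[wt]),np.median(P[wt],0))
z=np.load('/tmp/top.npz');P=cloud('top',z['d']);Z=P[...,2]
hole=lambda:0
s=[(P[v,[248,282]]) for v in (187,)]
# rim edges: last deck pixels front & back & sides
fr=[];ba=[]
for u in range(252,280):
    col=[v for v in range(165,215) if abs(Z[v,u]-.09)<.006]
    a=[v for v in col if v<187];b=[v for v in col if v>187]
    if a and b: ba.append(P[max(a),u]);fr.append(P[min(b),u]);
    if b and a: hole=0
print('back rim',np.median(ba,0),'front rim',np.median(fr,0))
L=[];R=[]
for v in range(181,197):
    row=[u for u in range(225,306) if abs(Z[v,u]-.09)<.006]
    L.append(P[v,max(u for u in row if u<265)]);R.append(P[v,min(u for u in row if u>265)])
print('L',np.median(L,0),'R',np.median(R,0))
E
```

```text
top cas 546 (array([ 508.8, -308.1]), array([ 69.9, 105.9]), 24.0, [[455.29998779296875, -273.8999938964844], [498.3999938964844, -370.70001220703125], [562.2999877929688, -342.20001220703125], [519.2000122070312, -245.5]])
fin h 52 (array([ 500., -299.]), array([47.1, 54.3]), 43.8, [[464.29998779296875, -295.70001220703125], [501.79998779296875, -334.8999938964844], [535.7999877929688, -302.29998779296875], [498.29998779296875, -263.1000061035156]])
caps 69 (array([ 510. , -309.4]), array([59.4, 97.1]), 23.6, [[463.3999938964844, -276.79998779296875], [502.20001220703125, -365.79998779296875], [556.5999755859375, -342.0], [517.7999877929688, -253.0]])
white 34 (array([ 510.9, -315.3]), array([44.5, 16.8]), 25.0, [[487.29998779296875, -317.1000061035156], [494.29998779296875, -332.29998779296875], [534.5999755859375, -313.5], [527.5999755859375, -298.3999938964844]]) [ 0.51183995 -0.31560881  0.03994691]
side cas 291 (array([ 509.6, -304.7]), array([ 69.3, 106.7]), 23.5, [[456.5, -269.6000061035156], [499.1000061035156, -367.5], [562.5999755859375, -339.79998779296875], [520.0, -242.0]])
fin h 34 (array([ 507.7, -304. ]), array([47.9, 20.4]), 21.1, [[481.70001220703125, -303.1000061035156], [489.0, -322.20001220703125], [533.7000122070312, -304.8999938964844], [526.2999877929688, -285.8999938964844]])
caps 44 (array([ 509.6, -304.5]), array([57.9, 97.1]), 20.1, [[465.70001220703125, -268.8999938964844], [499.20001220703125, -360.1000061035156], [553.5, -340.20001220703125], [520.0999755859375, -249.0]])
white 12 (array([ 511.7, -309.1]), array([43. ,  8.1]), 20.7, [[490.1000061035156, -312.8999938964844], [493.0, -320.5], [533.2000122070312, -305.29998779296875], [530.4000244140625, -297.70001220703125]]) [ 0.51164278 -0.30941063  0.04074881]
back rim [0.59020062 0.00103695 0.08811623] front rim [0.50662875 0.00239814 0.08847095]
L [0.54388406 0.06251232 0.0890258 ] R [ 0.54422899 -0.05693542  0.08815033]
```

Run:
```python
from h import *
s=arm.sense();print(s['time_s'],np.round(s['ee_rot'],3).tolist(),s['eef_pos'],s['opening'],arm.tcp_to_tips)
```

```text
0.1 [[0.959, 0.282, -0.0], [0.282, -0.959, 0.001], [-0.0, -0.001, -1.0]] [ 0.17612112 -0.59932429  0.2129037 ] 0.09400805118080174 0.008
```

Request:
{"api": "play_rows", "payload": {"gripper": [165, 165, 165, 165, 165, 165, 165, 165, 165, 165], "translation": [[3.5, 3, 0], [3.5, 3, 0], [3.5, 3, 0], [3.5, 3, 0], [3.5, 3, 0], [3.5, 3, 0], [3.5, 3, 0], [3.5, 3, -1], [3.5, 3, -2], [1.9, 2.2, -3]], "spin": [0.02, 0.02, 0.02, 0.02, 0.02, 0.02, 0.01, 0, 0, 0], "force": 20}}

```text
time_s: 1.1
eef_pos: [0.5154, -0.298, 0.1532]
ee_rot: [[0.917, 0.4, 0.001], [0.4, -0.917, -0.001], [0.001, 0.001, -1.0]]
wrist_force: [0.6, -0.7, -0.5]
opening: 0.0335
```

Request:
{"api": "play_rows", "payload": {"gripper": [165, 165, 165, 165], "translation": [[-0.5, -0.9, -3], [0, 0, -3], [0, 0, -1.5], [0, 0, 0]], "spin": [0.005, 0, 0, 0]}}

```text
time_s: 1.5
eef_pos: [0.512, -0.2998, 0.0709]
ee_rot: [[0.911, 0.413, -0.003], [0.413, -0.911, 0.005], [-0.001, -0.005, -1.0]]
wrist_force: [-1.1, -0.6, 0.3]
opening: 0.0332
```

Run:
```python
from h import *
a,_=snap('top');b,_=snap('side')
A=cv2.resize(a[175:230,315:385],None,fx=5,fy=5);B=cv2.resize(b[135:190,250:320],None,fx=5,fy=5)
save(np.hstack([A,B]),'grasp.png')
s=arm.sense();print(s['eef_pos'],s['opening'],s['time_s'])
```

```text
[ 0.51302766 -0.30043008  0.07315555] 0.03330689206079415 1.6
```

View pics/grasp.png

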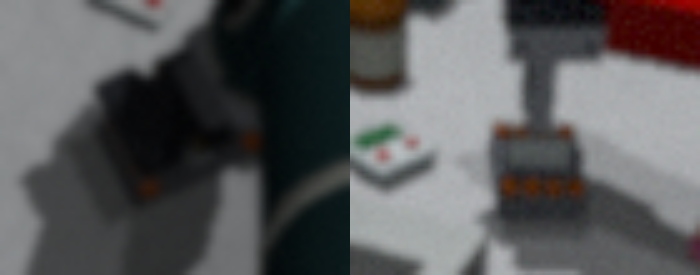

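The side crop shows the fingers over the white fin (540,150), centred along its length. I'll shift and lower.

Request:
{"api": "play_rows", "payload": {"gripper": [165, 165, 165, 165, 165], "translation": [[-0.2, -0.7, -1], [0, 0, -1.2], [0, 0, -1], [0, 0, -0.5], [0, 0, 0]], "spin": [0, 0, 0, 0, 0]}}

```text
time_s: 2.1
eef_pos: [0.5117, -0.3095, 0.0358]
ee_rot: [[0.911, 0.412, 0.003], [0.412, -0.911, 0.001], [0.003, 0.0, -1.0]]
wrist_force: [0.8, -0.0, 0.3]
opening: 0.0328
```

Request:
{"api": "play_rows", "payload": {"gripper": [165, 255, 255, 255, 255, 255], "translation": [[-0.1, 0.25, -0.2], [0, 0, 0], [0, 0, 0], [0, 0, 0], [0, 0, 0], [0, 0, 0]], "spin": [0, 0, 0, 0, 0, 0], "force": 25}}

```text
time_s: 2.7
eef_pos: [0.511, -0.3067, 0.0343]
ee_rot: [[0.911, 0.412, 0.003], [0.412, -0.911, 0.0], [0.003, 0.001, -1.0]]
wrist_force: [-0.6, 0.0, -2.3]
opening: 0.0119
```

Request:
{"api": "play_rows", "payload": {"gripper": [255, 255, 255, 255, 255, 255, 255, 255, 255, 255, 255, 255], "translation": [[0, 0, 2], [0, 0, 4], [0, 0, 4], [0, 2, 3.5], [0.3, 3.5, 1], [0.6, 4.5, 0], [0.6, 4.5, 0], [0.6, 4.5, 0], [0.6, 4.0, 0], [0.6, 4, 0], [0.4, 2.5, 0], [0, 0.5, 0]], "spin": [0, 0, 0, -0.04, -0.06, -0.06, -0.06, -0.06, -0.06, -0.06, -0.05, 0]}}

```text
time_s: 3.9
eef_pos: [0.5442, 0.0044, 0.1851]
ee_rot: [[0.999, -0.048, 0.004], [-0.048, -0.999, 0.001], [0.004, -0.002, -1.0]]
wrist_force: [-0.4, -1.1, -3.1]
opening: 0.0117
```

Request:
{"api": "play_rows", "payload": {"gripper": [255, 255, 255], "translation": [[0.4, -0.2, -3], [0, 0, -1.5], [0, 0, 0]], "spin": [0.01, 0, 0]}}

```text
time_s: 4.2
eef_pos: [0.5483, 0.0028, 0.1394]
ee_rot: [[0.999, -0.034, 0.005], [-0.034, -0.999, 0.001], [0.005, -0.001, -1.0]]
wrist_force: [0.3, 0.5, -1.7]
opening: 0.012
```

Run:
```python
from h import *
a,da=snap('top');b,db=snap('side')
A=cv2.resize(a[140:220,215:315],None,fx=4,fy=4);B=cv2.resize(b[130:240,165:285],None,fx=3.2,fy=2.91)
h=min(len(A),len(B));save(np.hstack([A[:h],B[:h]]),'bay.png')
s=arm.sense();print(s['eef_pos'],s['opening'],np.round(s['ee_rot'],3).tolist())
hz=s['eef_pos'][2]-.0343
for n,p,d in(('top',a,da),('side',b,db)):
    P=cloud(n,d);hsv=cv2.cvtColor(p,cv2.COLOR_RGB2HSV)
    o=(hsv[...,1]>100)&(hsv[...,0]<22)&(abs(P[...,2]-hz-.025)<.02)&(np.hypot(P[...,0]-.55,P[...,1])<.1)
    if o.sum()>5: print(n,o.sum(),rect(P[o]),np.median(P[o],0))
```

```text
[0.54913813 0.00269758 0.14107457] 0.011826119980894419 [[0.999, -0.034, 0.007], [-0.034, -0.999, 0.001], [0.007, -0.001, -1.0]]
top 38 (array([537.2,  45.3]), array([13.5, 43.3]), 89.6, [[515.5, 38.70000076293945], [558.7000122070312, 38.400001525878906], [558.7999877929688, 51.900001525878906], [515.5999755859375, 52.20000076293945]]) [0.53258985 0.04534811 0.13224621]
side 95 (array([575.1,   3.4]), array([ 97.9, 126.2]), 85.0, [[508.0, -39.900001525878906], [633.7000122070312, -50.79999923706055], [642.2000122070312, 46.70000076293945], [516.4000244140625, 57.599998474121094]]) [0.53903822 0.04425241 0.13213715]
```

View pics/bay.png

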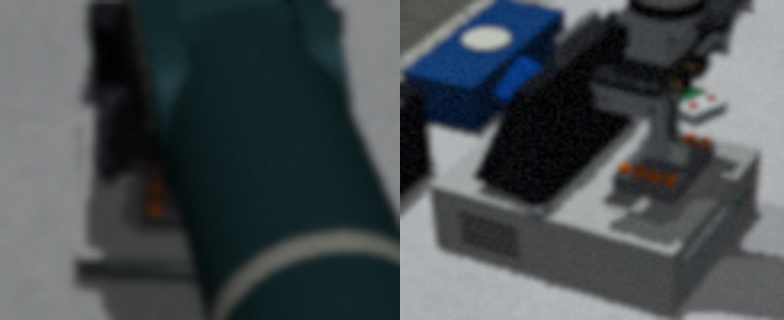

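The side crop shows the cassette level over the bay, with all 4 left-row caps visible near (650,175). I'll check x using those caps.

Run:
```python
from h import *
z=np.load('/tmp/side.npz');p,d=z['p'],z['d'];P=cloud('side',d);hsv=cv2.cvtColor(p,cv2.COLOR_RGB2HSV)
o=(hsv[...,1]>90)&(hsv[...,0]<22)&(abs(P[...,2]-.132)<.015)&(abs(P[...,1]-.045)<.015)&(abs(P[...,0]-.55)<.06)
q=P[o];print(len(q),np.percentile(q[:,0],[0,3,50,97,100]),q.mean(0))
g=(abs(P[...,1]-.003)<.07)&(abs(P[...,0]-.55)<.06)&(P[...,2]>.108)&(P[...,2]<.142)&(d>.3)
for y0 in(.03,.04,.05):
    k=g&(abs(P[...,1]-y0)<.005);print(y0,k.sum(),np.percentile(P[k][:,0],[1,5,95,99]))
```

```text
69 [0.5162281  0.51665408 0.54245175 0.57439038 0.5795302 ] [0.54539483 0.04677521 0.13204669]
0.03 30 [0.51137751 0.51202321 0.57293529 0.57462933]
0.04 24 [0.51218569 0.51246174 0.5733882  0.5771344 ]
0.05 99 [0.5128519  0.51336727 0.57823086 0.58107641]
```

Request:
{"api": "play_rows", "payload": {"gripper": [255, 255, 255, 255, 255], "translation": [[0.1, -0.1, -1.5], [0, 0, -1.5], [0, 0, -1.2], [0, 0, -0.8], [0, 0, 0]], "spin": [0, 0, 0, 0, 0]}}

```text
time_s: 4.8
eef_pos: [0.5514, -0.0002, 0.0897]
ee_rot: [[0.999, -0.036, 0.011], [-0.036, -0.999, 0.0], [0.011, -0.001, -1.0]]
wrist_force: [0.4, 1.7, -2.5]
opening: 0.0119
```

Request:
{"api": "play_rows", "payload": {"gripper": [255, 255, 255, 255], "translation": [[-0.1, 0.2, -0.5], [0, 0, -0.4], [0, 0, -0.3], [0, 0, 0]], "spin": [0, 0, 0, 0]}}

```text
time_s: 5.2
eef_pos: [0.551, 0.002, 0.0776]
ee_rot: [[0.999, -0.036, 0.013], [-0.036, -0.999, 0.0], [0.013, -0.001, -1.0]]
wrist_force: [-0.6, -1.1, -3.0]
opening: 0.0118
```

Request:
{"api": "play_rows", "payload": {"gripper": [255, 255, 255], "translation": [[0, 0, -0.15], [0, 0, -0.1], [0, 0, 0]], "spin": [0, 0, 0]}}

```text
time_s: 5.5
eef_pos: [0.5518, 0.0021, 0.0774]
ee_rot: [[0.999, -0.036, 0.015], [-0.036, -0.999, -0.0], [0.015, -0.0, -1.0]]
wrist_force: [-0.4, 0.1, -2.2]
opening: 0.0118
```

Request:
{"api": "play_rows", "payload": {"gripper": [255, 255], "translation": [[-0.1, 0, -0.4], [0, 0, -0.2]], "spin": [0, 0, 0]}}

```text
invalid input
```

Request:
{"api": "play_rows", "payload": {"gripper": [255, 255], "translation": [[-0.1, 0, -0.4], [0, 0, -0.2]], "spin": [0, 0]}}

```text
time_s: 5.7
eef_pos: [0.5533, 0.002, 0.0749]
ee_rot: [[0.999, -0.036, 0.02], [-0.036, -0.999, -0.001], [0.02, -0.0, -1.0]]
wrist_force: [-14.1, 0.0, 29.8]
opening: 0.0119
```

Run:
```python
from h import *
b,db=snap('side')
save(b[120:240,165:305],'bay2.png',5)
s=arm.sense();print(s['eef_pos'],s['wrist_force'],s['ft_torque'],np.round(s['joint_positions'],1),np.round(s['ee_rot'],3).tolist())
```

```text
[0.55329634 0.00207675 0.07483072] [-9.17482968 -1.02727027 25.13222318] [-0.12919376  1.96617796 -0.06147328] [   8.    26.8  -14.2  109.7    9.4   43.4 -103.6] [[0.999, -0.036, 0.02], [-0.036, -0.999, -0.001], [0.02, -0.0, -1.0]]
```

View pics/bay2.png

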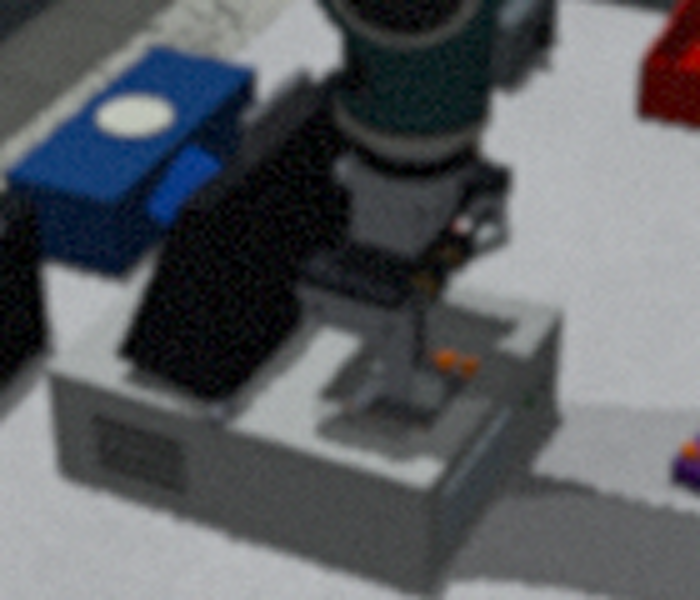

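The cassette is down in the bay: caps at (455,362) sit below the deck, and about 25 N says it's on the floor. I'll ease off and release.

Request:
{"api": "play_rows", "payload": {"gripper": [255, 255, 165, 165, 165, 165], "translation": [[-0.3, 0, 0.15], [0, 0, 0], [0, 0, 0], [0, 0, 0], [0, 0, 0], [0, 0, 0]], "spin": [0, 0, 0, 0, 0, 0]}}

```text
time_s: 6.35
eef_pos: [0.551, 0.002, 0.0768]
ee_rot: [[0.999, -0.036, 0.022], [-0.036, -0.999, -0.001], [0.022, -0.0, -1.0]]
wrist_force: [0.3, -0.0, 0.1]
opening: 0.0329
```

Request:
{"api": "play_rows", "payload": {"gripper": [165, 165, 165, 165, 165, 165, 165, 165, 165, 165, 165], "translation": [[0, 0, 1], [0, 0, 2], [0, 0, 3], [-1, -1, 4], [-2, -2, 4], [-2, -3, 4], [-2, -4, 3], [-2, -4, 2], [-2, -4, 1], [-1, -3, 0], [0, 0, 0]], "spin": [0, 0, 0, 0, 0, 0, 0, 0, 0, 0, 0]}}

```text
time_s: 7.45
eef_pos: [0.4268, -0.2061, 0.3273]
ee_rot: [[0.999, -0.032, 0.028], [-0.032, -1.0, -0.002], [0.028, 0.001, -1.0]]
wrist_force: [0.2, 1.2, -0.5]
opening: 0.0332
```

Run:
```python
from h import *
a,da=snap('top');b,db=snap('side')
A=cv2.resize(a[130:220,215:315],None,fx=4,fy=4);B=cv2.resize(b[120:235,165:285],None,fx=3.2,fy=3.13)
save(np.hstack([A,B]),'lid.png')
s=arm.sense();print(s['time_s'],s['eef_pos'])
c=np.array([.5485,.0025]);t=np.radians(-2.1);X=np.array([np.cos(t),np.sin(t)]);Y=np.array([-X[1],X[0]])
for n,d,p in(('top',da,a),('side',db,b)):
    P=cloud(n,d);r=P[...,:2]-c;x=r@X;y=r@Y;z=P[...,2]
    print(n)
    m=(d>.3)&(abs(y)<.035)&(x>.03)&(x<.2)&(z>.10)&(z<.31)
    for y0 in(-.08,-.03,0,.03,.08):
      k=(d>.3)&(abs(y-y0)<.012)&(x>.03)&(x<.25)&(z>.1)
      if k.sum()<3: continue
      i=np.argsort(-z[k])[:4];print(y0,k.sum(),'top pts x,z',np.c_[x[k],z[k]][i].round(3).tolist())
      # underside line fit
      if n=='top':
        k2=k&(z>.12)&(z<.22);
        if k2.sum()>5: f=np.polyfit(z[k2],x[k2],1);print('under x at z=.0905',np.polyval(f,.0905),'angle',np.pi/2+np.arctan(f[0]))
    # cassette in bay
    k=(d>.3)&(abs(x)<.038)&(abs(y)<.055)
    hsv=cv2.cvtColor(p,cv2.COLOR_RGB2HSV);o=k&(hsv[...,1]>90)&(hsv[...,0]<22)
    print('caps z',np.percentile(z[o],[5,50,95]) if o.any() else 0,'n',o.sum(), 'left',np.median(z[o&(y>0)]),'right',np.median(z[o&(y<0)]))
    g=k&~o&(abs(y)<.032)&(abs(y)>.012)
    A_=np.c_[x[g],y[g],np.ones(g.sum())];print('body plane',np.linalg.lstsq(A_,z[g],rcond=None)[0].round(3),np.median(z[g]),g.sum())
    if o.any(): print('caps x',np.percentile(x[o],[1,99]),'y',np.percentile(y[o],[1,99]))
```

```text
7.55 [ 0.42829541 -0.20276135  0.32692657]
top
-0.08 170 top pts x,z [[0.099, 0.243], [0.09, 0.242], [0.1, 0.242], [0.103, 0.242]]
under x at z=.0905 0.09202167906693944 angle 1.5514797365172681
-0.03 178 top pts x,z [[0.099, 0.274], [0.095, 0.274], [0.093, 0.273], [0.099, 0.273]]
under x at z=.0905 0.08100004298062642 angle 1.7467472748319444
0 270 top pts x,z [[0.094, 0.275], [0.098, 0.274], [0.091, 0.273], [0.091, 0.273]]
under x at z=.0905 0.07043176004349033 angle 2.1050360787054774
0.03 172 top pts x,z [[0.093, 0.276], [0.097, 0.273], [0.097, 0.273], [0.095, 0.271]]
under x at z=.0905 0.09418937476737017 angle 1.6057622554043725
0.08 165 top pts x,z [[0.097, 0.244], [0.094, 0.243], [0.101, 0.243], [0.105, 0.243]]
under x at z=.0905 0.09006585799084486 angle 1.5983713377368751
caps z [0.06261626 0.07096815 0.07591366] n 95 left 0.07153700389768558 right 0.07073509730076166
body plane [-0.006  0.007  0.064] 0.06422947435612159 208
caps x [-0.0299986   0.03014126] y [-0.0493457   0.04639488]
side
-0.08 134 top pts x,z [[0.108, 0.241], [0.102, 0.24], [0.106, 0.24], [0.091, 0.24]]
-0.03 164 top pts x,z [[0.089, 0.272], [0.098, 0.272], [0.093, 0.271], [0.096, 0.271]]
0 248 top pts x,z [[0.093, 0.272], [0.096, 0.272], [0.099, 0.272], [0.097, 0.271]]
0.03 222 top pts x,z [[0.096, 0.274], [0.092, 0.272], [0.089, 0.272], [0.095, 0.271]]
0.08 176 top pts x,z [[0.093, 0.24], [0.091, 0.24], [0.1, 0.24], [0.099, 0.239]]
caps z [0.06304037 0.07080236 0.07388683] n 39 left nan right 0.07080236146471974
body plane [-0.013  0.011  0.063] 0.06337450288177404 70
caps x [-0.0288772  0.0325277] y [-0.05486155 -0.03280991]
  return _methods._mean(a, axis=axis, dtype=dtype,
  ret = ret.dtype.type(ret / rcount)
```

View pics/lid.png

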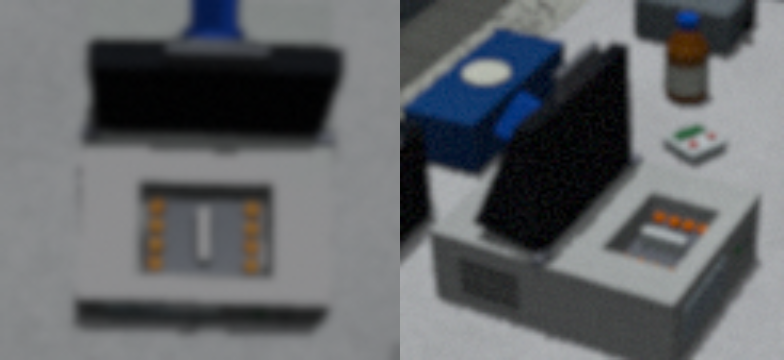

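The picture shows the cassette flat and centred in the bay (caps both sides, fin at (203,230)), and the lid tab top edge at (218,47). Next, go over and behind the tab with shut fingers.

Request:
{"api": "play_rows", "payload": {"gripper": [255, 255, 255, 255, 255, 255, 255, 255, 255, 255], "translation": [[3, 2.5, 0.5], [3.5, 2.9, 0], [3.5, 2.9, 0], [3.5, 2.9, 0], [3.5, 2.9, 0], [3.5, 2.9, 0], [3, 2, 0], [1, 0.8, 0], [0, 0, 0], [0, 0, 0]], "spin": [0, 0, 0, 0, 0, 0, 0, 0, 0, 0], "force": 20}}

```text
time_s: 8.55
eef_pos: [0.6804, 0.0229, 0.3307]
ee_rot: [[1.0, -0.012, 0.024], [-0.012, -1.0, 0.007], [0.024, -0.008, -1.0]]
wrist_force: [-1.2, 0.4, 0.2]
opening: 0.0003
```

Request:
{"api": "play_rows", "payload": {"gripper": [255, 255, 255, 255, 255, 255, 255], "translation": [[-0.6, -2.2, 0], [0, 0, -1.5], [0, 0, -2], [0, 0, -1.7], [0, 0, -1], [0, 0, -0.3], [0, 0, 0]], "spin": [-0.02, 0, 0, 0, 0, 0, 0]}}

```text
time_s: 9.25
eef_pos: [0.6701, -0.0047, 0.2652]
ee_rot: [[0.999, -0.039, 0.027], [-0.039, -0.999, 0.005], [0.026, -0.006, -1.0]]
wrist_force: [-0.3, 0.5, 0.4]
opening: 0.0003
```

Request:
{"api": "play_rows", "payload": {"gripper": [255, 255, 255, 255, 255, 255], "translation": [[-1.4, 0, 0], [-2, 0.1, 0], [-2, 0.1, -0.3], [-2, 0.1, -0.6], [-2, 0.1, -0.8], [-1, 0, -0.4]], "spin": [0, 0, 0, 0, 0, 0]}}

```text
time_s: 9.85
eef_pos: [0.5684, -0.0016, 0.2502]
ee_rot: [[0.998, -0.04, 0.043], [-0.041, -0.999, 0.005], [0.043, -0.006, -0.999]]
wrist_force: [5.2, 0.6, -0.6]
opening: 0.0004
```

Request:
{"api": "play_rows", "payload": {"gripper": [255, 255, 255, 255, 255, 255], "translation": [[-1.8, 0, -1.2], [-1.7, 0, -1.3], [-1.2, 0.1, -1.2], [-1.1, 0.1, -1.3], [-0.9, 0.1, -1.4], [-0.5, 0, -0.9]], "spin": [0, 0, 0, 0, 0, 0]}}

```text
time_s: 10.45
eef_pos: [0.498, 0.0014, 0.1815]
ee_rot: [[0.998, -0.04, 0.056], [-0.041, -0.999, 0.004], [0.055, -0.007, -0.998]]
wrist_force: [-0.6, 0.1, 1.9]
opening: 0.0008
```

Request:
{"api": "play_rows", "payload": {"gripper": [255, 255, 255, 255, 255, 255], "translation": [[-0.8, 0, -1.4], [-0.6, 0, -1.5], [-0.4, 0.1, -1.5], [-0.3, 0, -1.4], [0, 0, -0.9], [0, 0, -0.5]], "spin": [0, 0, 0, 0, 0, 0]}}

```text
time_s: 11.05
eef_pos: [0.4755, 0.0021, 0.1081]
ee_rot: [[0.998, -0.041, 0.052], [-0.041, -0.999, 0.004], [0.052, -0.006, -0.999]]
wrist_force: [-25.4, -1.1, 85.7]
opening: 0.0005
```

Request:
{"api": "play_rows", "payload": {"gripper": [255, 255, 255, 255, 255, 255, 255], "translation": [[0, 0, 0.6], [0, 0, 2], [-1, 0, 3], [-2, -2, 4], [-2, -4, 4], [-2, -4, 2], [0, -2, 0]], "spin": [0, 0, 0, 0, 0, 0, 0]}}

```text
time_s: 11.75
eef_pos: [0.4094, -0.1125, 0.2662]
ee_rot: [[0.998, -0.034, 0.057], [-0.034, -0.999, 0.004], [0.056, -0.006, -0.998]]
wrist_force: [-0.2, 0.3, -1.1]
opening: 0.0003
```

Run:
```python
from h import *
a,da=snap('top');b,db=snap('side')
A=cv2.resize(a[130:220,215:315],None,fx=4,fy=4);B=cv2.resize(b[130:230,175:275],None,fx=4,fy=3.6)
save(np.hstack([A,B]),'shut.png')
s=arm.sense();print(s['time_s'],s['eef_pos'],s['wrist_force'])
c=np.array([.5485,.0025]);t=np.radians(-2.1);X=np.array([np.cos(t),np.sin(t)]);Y=np.array([-X[1],X[0]])
for n,d,p in(('top',da,a),('side',db,b)):
    P=cloud(n,d);r=P[...,:2]-c;x=r@X;y=r@Y;z=P[...,2]
    hsv=cv2.cvtColor(p,cv2.COLOR_RGB2HSV)
    for w in(-.07,.07):
        k=(d>.3)&(abs(y-w)<.02)&(x>-.05)&(x<.045)&(z>.09)
        f=np.polyfit(x[k],z[k],1) if k.sum()>9 else [0,0];print(n,w,k.sum(),'slope deg',np.degrees(np.arctan(f[0])),'z at x=-.065',np.polyval(f,-.065))
    bl=(d>.3)&(hsv[...,0]>100)&(hsv[...,0]<130)&(hsv[...,1]>120)&(abs(x)<.12)&(abs(y)<.08)&(z>.1)
    q=np.c_[x,y,z][:0]
    Q=np.stack([x[bl],y[bl],z[bl]],-1);h=(Q-[-.065,0,.1105])@[-np.sin(np.radians(25)),0,np.cos(np.radians(25))]
    sl=(Q-[-.065,0,.1105])@[np.cos(np.radians(25)),0,np.sin(np.radians(25))]
    print('knob n',len(Q),'height pct',np.percentile(h,[5,25,50,75,95]).round(3))
    for lo,hi in((.03,.06),(.005,.03)):
        k=(h>lo)&(h<hi)
        if k.sum()>5:
            rr=cv2.minAreaRect(np.c_[sl[k],Q[k,1]].astype(np.float32)*1000);print(lo,k.sum(),'centre slope,y',np.round(rr[0],1),np.round(rr[1],1),round(rr[2],1),'xyz',Q[k].mean(0).round(4))
```

```text
11.85 [ 0.41009385 -0.11220025  0.26429263] [-0.05712951  0.51872632  0.02296746]
top -0.07 365 slope deg 24.87481889771174 z at x=-.065 0.10953885589863832
top 0.07 370 slope deg 25.238885326362173 z at x=-.065 0.10894032104919059
knob n 203 height pct [0.007 0.011 0.014 0.042 0.046]
0.03 81 centre slope,y [78.1 -0.4] [51.4 16. ] 34.2 xyz [-0.0113  0.      0.1824]
0.005 117 centre slope,y [79.3 -0.8] [50.2 50.4] 35.1 xyz [ 0.0025 -0.0034  0.1553]
side -0.07 200 slope deg 24.976323349897065 z at x=-.065 0.10814580517177155
side 0.07 290 slope deg 24.745339699957896 z at x=-.065 0.10861089689020686
knob n 303 height pct [-0.004  0.     0.014  0.035  0.043]
0.03 88 centre slope,y [78.9  1.7] [52.3 21.5] 37.0 xyz [-0.0112  0.0049  0.178 ]
0.005 122 centre slope,y [71.7 14.2] [51.6 27.3] 25.0 xyz [-0.0038  0.0118  0.1565]
```

View pics/shut.png

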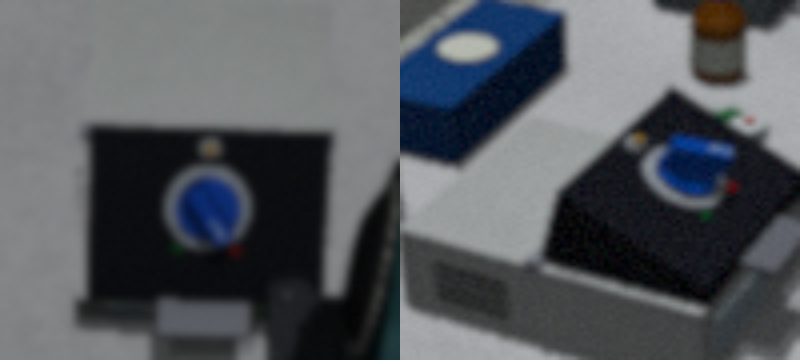

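Lid shut: its slope measures 25° both sides. The knob (208,208) has its pointer at the red mark (236,252), green at (177,248), and the bar is about 34° counter-clockwise. I'll push the bar's upper end from the left with shut fingers.

Request:
{"api": "play_rows", "payload": {"gripper": [255, 255, 255, 255, 255, 255, 255, 255], "translation": [[2, 2, 0], [3, 3, 0], [3, 3, 0], [3, 3, 0], [2, 2.5, 0], [1, 1.5, 0], [0.3, 0.2, 0], [0, 0, 0]], "spin": [0, 0, 0, 0, 0, 0, 0, 0]}}

```text
time_s: 12.65
eef_pos: [0.5602, 0.0523, 0.2644]
ee_rot: [[0.998, -0.035, 0.057], [-0.035, -0.999, 0.009], [0.057, -0.011, -0.998]]
wrist_force: [-0.9, -1.2, -0.2]
opening: 0.0005
```

Request:
{"api": "play_rows", "payload": {"gripper": [255, 255, 255, 255, 255, 255, 255], "translation": [[-0.4, -0.7, -2], [0, 0, -2.2], [0, 0, -2], [0, 0, -1.2], [0, 0, -0.6], [0, 0, -0.2], [0, 0, 0]], "spin": [0, 0, 0, 0, 0, 0, 0]}}

```text
time_s: 13.35
eef_pos: [0.5553, 0.0415, 0.1817]
ee_rot: [[0.997, -0.039, 0.06], [-0.039, -0.999, 0.008], [0.06, -0.01, -0.998]]
wrist_force: [-0.1, 0.6, 0.2]
opening: 0.0005
```

Request:
{"api": "play_rows", "payload": {"gripper": [255, 255, 255, 255], "translation": [[0, -0.4, 0], [0, -0.4, 0], [0, -0.4, 0], [0, -0.3, 0]], "spin": [0, 0, 0, 0]}}

```text
time_s: 13.75
eef_pos: [0.5582, 0.029, 0.185]
ee_rot: [[0.997, -0.035, 0.068], [-0.036, -0.999, 0.012], [0.068, -0.015, -0.998]]
wrist_force: [5.5, 7.0, -1.7]
opening: 0.0006
```

Request:
{"api": "play_rows", "payload": {"gripper": [255, 255, 255, 255], "translation": [[-0.2, -0.4, -0.3], [-0.1, -0.4, -0.2], [-0.1, -0.3, -0.2], [0, -0.2, -0.1]], "spin": [0, 0, 0, 0]}}

```text
time_s: 14.15
eef_pos: [0.5564, 0.0166, 0.1795]
ee_rot: [[0.997, -0.034, 0.074], [-0.035, -0.999, 0.015], [0.074, -0.017, -0.997]]
wrist_force: [0.1, 6.1, 3.3]
opening: 0.0004
```

```bash
cat > knob.py <<'E'
from h import *
s=arm.sense();print(s['time_s'],s['eef_pos'],s['wrist_force'])
c=np.array([.5485,.0025]);t=np.radians(-2.1);X=np.array([np.cos(t),np.sin(t)]);Y=np.array([-X[1],X[0]])
for n in('top','side'):
    p,d=snap(n);P=cloud(n,d);r=P[...,:2]-c;x=r@X;y=r@Y;z=P[...,2];hsv=cv2.cvtColor(p,cv2.COLOR_RGB2HSV)
    bl=(d>.3)&(hsv[...,0]>100)&(hsv[...,0]<130)&(hsv[...,1]>120)&(abs(x)<.12)&(abs(y)<.08)&(z>.1)
    Q=np.stack([x[bl],y[bl],z[bl]],-1)-[-.065,0,.1095];a=np.radians(25)
    h=Q@[-np.sin(a),0,np.cos(a)];sl=Q@[np.cos(a),0,np.sin(a)];k=(h>.034)&(h<.06)
    if k.sum()>5: rr=cv2.minAreaRect(np.c_[sl[k],Q[k,1]].astype(np.float32)*1000);v=np.linalg.svd(np.c_[sl[k],Q[k,1]]-np.c_[sl[k],Q[k,1]].mean(0),full_matrices=False)[2][0];print(n,k.sum(),np.round(rr[0],1),np.round(rr[1],1),'bar deg',np.degrees(np.arctan(v[1]/v[0])))
E
python3 knob.py
```

```text
14.15 [0.55643816 0.01662505 0.17946855] [0.12373718 6.05047598 3.31392935]
side 58 [79.1  2.3] [17.7 51.4] bar deg -42.936586587071865
```

Request:
{"api": "play_rows", "payload": {"gripper": [255, 255, 255, 255, 255, 255, 255, 255, 255], "translation": [[0, 0.8, 0], [0, 1, 0], [0, 0.5, 1], [0, 0, 3], [-1, 0, 4], [-3, -2, 3], [-4, -3, 0], [-4, -3, 0], [-3, -3, 0]], "spin": [0, 0, 0, 0, 0, 0, 0, 0, 0]}}

```text
time_s: 15.15
eef_pos: [0.4022, -0.0643, 0.2959]
ee_rot: [[0.997, -0.023, 0.073], [-0.025, -1.0, 0.016], [0.072, -0.017, -0.997]]
wrist_force: [1.2, -0.7, -0.2]
opening: 0.0002
```

```bash
python3 knob.py
python3 - <<'E'
from h import *
a=np.load('/tmp/top.npz');b=np.load('/tmp/side.npz')
A=cv2.resize(a['p'][130:220,215:315],None,fx=4,fy=4);B=cv2.resize(b['p'][130:230,175:275],None,fx=4,fy=3.6)
save(np.hstack([A,B]),'end.png')
c=np.array([.5485,.0025]);t=np.radians(-2.1);X=np.array([np.cos(t),np.sin(t)]);Y=np.array([-X[1],X[0]])
for n,q in(('top',a),('side',b)):
    d=q['d'];P=cloud(n,d);r=P[...,:2]-c;x=r@X;y=r@Y;z=P[...,2];k=(d>.3)&(abs(y-.07)<.02)&(x>-.05)&(x<.045)&(z>.09)
    f=np.polyfit(x[k],z[k],1);print(n,'slope',np.degrees(np.arctan(f[0])),np.polyval(f,-.065))
E
```

```text
15.15 [ 0.40218839 -0.06426553  0.2958597 ] [ 1.2354156  -0.65522247 -0.18465381]
top 83 [78.5 -0.6] [15.7 51.4] bar deg -33.006385238470344
side 71 [77.5  2.8] [16.8 51.4] bar deg -36.67339796347037
top slope 25.33451614630016 0.1088994721737345
side slope 25.210991670742917 0.1076900579194944
```

View pics/end.png

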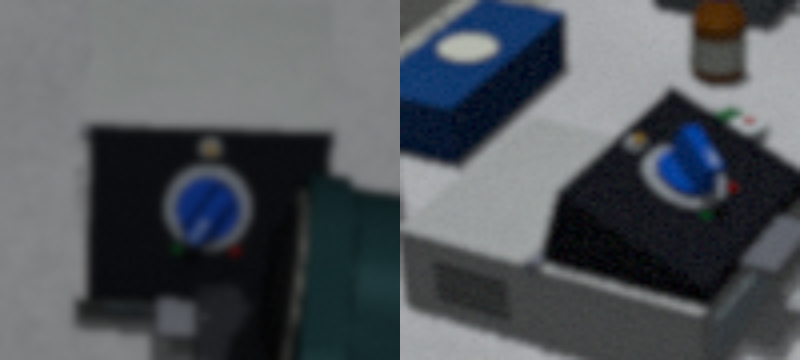

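The white pointer at (198,235) now points to the green mark (177,248), and the lid is still shut. I'll stop the arm and hand in.

Request:
{"api": "play_rows", "payload": {"gripper": [255, 255, 255, 255], "translation": [[0, 0, 0], [0, 0, 0], [0, 0, 0], [0, 0, 0]], "spin": [0, 0, 0, 0]}}

```text
time_s: 15.65
eef_pos: [0.4025, -0.0647, 0.2974]
ee_rot: [[0.997, -0.026, 0.074], [-0.027, -1.0, 0.014], [0.073, -0.016, -0.997]]
wrist_force: [-0.8, -0.3, -0.2]
opening: 0.0003
```

```bash
python3 knob.py; python3 -c "
from station import arm
print(arm.close_job())"
```

```text
15.65 [ 0.40245368 -0.06472772  0.29738776] [-0.78869458 -0.28437007 -0.23127185]
top 83 [78.2 -0.3] [15.9 51.8] bar deg -33.20161586425234
side 72 [77.2  2.9] [19.2 52.1] bar deg -36.7198059733918
the job is handed in; nothing more can be done
None
```

The cassette is flat on the bay floor and released, the lid is fully shut, and the knob clicked over to the green mark. I handed the job in at about 15.7 s.

- **Cassette:** it sat centred and upright before I shut the lid. Its top measured about 64 mm above the bench (65 expected), level to under 1°.
- **Lid:** its slope reads 25.2–25.3° in both cameras, against 25° when shut.
- **Knob:** the bar sits at −33° (top camera) and −37° (side camera); the green mark is −34.4°. The pointer was at green both right after the push and when I checked again half a second later. The side camera's first reading, during contact, was −43°. I put that down to the finger partly hiding the bar.
- **Forces:** setting the cassette down pressed about 30 N through the fingers. Pressing the lid home peaked at about 86 N at the wrist. That is under the 120 N limit but higher than I intended.
- **Tool tilt:** it crept up to about 4° over the run, with no visible effect on the job.
- **Other things on the bench:** I didn't go near them, but I didn't measure them again at the end.

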